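# Twist the stuck candle off its stand

### The arm

A 7-joint arm with a two-finger parallel gripper is mounted at the origin on the work surface. World frame = base frame: x ahead of the robot, y to its left, z up, the work surface at z = 0. Lengths are in m, angles in degrees, forces in N, time in s.
With the tool pointing down it reaches from about 0.425 to 0.875 m from the base axis. Payload 4.7 kg.
Tool frame: the origin (TCP) lies midway between the tips of the shut fingers; the grasp point (between the pads) lies 19 mm behind it; z points along the fingers, y is the line along which they close (so a half turn about z gives the same grasp; the last joint's range is limited). The gripper opens to 87 mm and grips with 3 to 60 N. Pads are 19 mm wide; open, the fingers measure 117 mm over their backs; the gripper's body (75 mm by 190 mm) begins 51 mm behind the grasp point.
Start: joints at [-75.797, 18.392, -4.016, 83.108, 1.295, 78.541, -3.26], TCP at [0.151, 0.632, 0.223] pointing down, gripper open.
Joint ranges: [-163.93, 163.93], [-17.29, 119.83], [-79.2, 71.16], [3.27, 140.29], [-89.18, 269.18], [5.43, 117.66], [-154.24, 154.24]. Speed limits (degrees/s): [147.25, 147.25, 180, 180, 180, 180, 180].

### API

Orientations are given as [roll, pitch, yaw] about the fixed x, y, z axes, in that order (R = Rz(yaw) Ry(pitch) Rx(roll)).
In Python, from cell import env, viewer, boxes_of, masks_of gives the robot as it stands. The module is installed in compiled form; this text tells all that it offers.
- The arm moves only by the tool apply_moves, never from a script. Its argument "moves" is a list of rows, each a list of 7 numbers: the shift along the tool's x, y, z scaled (see below), then the turn, a rotation vector about the tool's x, y, z scaled (see below), then the opening, from 0 (shut) to 1 (fully open). A call has 1 to 20 rows; each row is the pose to reach, as a shift and turn from the pose commanded when the call began, along the tool's axes at that moment; what a row does not reach only later rows make up. The controller multiplies each number of a shift by 0.2 m and each number of a turn by 1.5 rad. A row lasts 1/10 s, in which the tool goes at most 50 mm and 8.59 degrees, less where a joint would pass 70% of its speed; a pose out of reach is approached as far as the arm can. A call with a number of a shift or a turn outside -1 to 1 is refused whole. A call with a gripper value outside its range is refused whole. The fingers move at their own pace and stop on an object; "grip_force" is the grip in N (left out, the last holds). Time passes only in rows, so rows that repeat a pose let the fingers close. It gives the time, the measured TCP pose, the force, the opening and the grip force at its end, in the units of the state.
- env.get_obs(): the state, without advancing time (a new reading comes with each control period).
- viewer.read_camera(name): name is "scene" or "top" or "wrist"; returns the picture (480x640x3 uint8, red, green, blue); there is no depth.
- viewer.get_calibration(name): a dict with "fov_y" (degrees; the focal length in pixels is half the picture's height over the tangent of half this angle, whatever the lens; pixels are square), "cx", "cy" (the principal point, pixels), "k1" (the pictures are not rectified: a ray, as slopes to the right and down, at radius r is drawn at 1 + k1 r^2 times it, then the intrinsics apply), "position" and "orientation" of the camera in the world. Camera axes: x right, y up, looking along -z (the intrinsics and any distortion apply to the point x, -y, -z); pixel columns grow to the right and rows downward; lengths in m; the calibration is good to about 2 mm. A picture is of the moment at which its call begins: read the wrist's pose just before it. get_calibration takes no time and is no camera call; for the wrist camera it gives the pose at the moment of the call.
- env.sign_off(): hands the job in; it is judged then, once.
Trained networks look in the newest picture that a camera, given by its name, has taken for a name from the list of things; names that differ only in an ending like _2 or _b are one class to them, and where a whole thing is asked for, a point or a joint stands for the part that bears it (a point fixed in the world has none). Each returns a list of dicts, best first, with "conf" (0 to 1); they miss things now and then, are a little off and sometimes report something else, mostly with a low value. They report only what shows in the picture. A call takes as long as a camera call. They do not tell look-alikes from the thing itself.
- boxes_of(camera, target): "location" ([column, row] in pixels, amid what is visible of it).
- masks_of(camera, target): "pixels" (480x640 bool, what is visible of it) and "location" ([column, row] in pixels, amid what is visible of it).
The state is a dict: "time_s": time; "qpos": joint angles; "joint_velocities": joint speeds; "effort": joint torques, N m; "tool_pos": TCP position; "tool_rot": TCP orientation; "force": force on the tool from outside, world axes, zero at the start; "wrist_torque": the same for the moment, N m; "grip_width": finger opening in m; "grasp_force": force on a finger pad.
Only numpy, scipy, OpenCV 4.12 (cv2) and the standard library are available. Lean on these libraries where they do the work, as an engineer would, in place of code of your own. Each camera call takes 0.05 s, during which the arm holds its last target. There are 200 camera calls.

### The job

The ivory pillar candle is stuck tight on the spring spigot of the heavy iron stand, under a brass snuffer on a swing arm. First swing the arm well aside and leave it there, away from the tall amber bottle; then work the candle off (it will not pull straight, so twist it back and forth as you ease it up) without lifting the stand out of its recess. Set the candle down upright and centred on the bare green coaster in the tray, without dropping it and without shifting any of the other goods.

Things in the scene. Friction and masses are not known exactly. Their poses are not given: they have to be found in the camera images.
- candle_mid (a point): Ivory pillar candle, round, 56 mm diameter, 90 mm tall (8 mm of wick on top), copper-coloured line near its foot, about 0.2 kg, loose. The point is on its axis half-way up; z is its axis, up. A blind bore in its foot, 28 mm wide and 30 mm deep, fits tightly over the stand's spigot, gripped by spring leaves. It can be turned either way without limit; turning takes about 0.45 N m.
- candle_foot (a point): Centre of the candle's underside. A straight pull needs about 30 N (more than lifts the stand); but while the candle is being turned, friction acts mostly against the turning, so easing it up 2 to 3 mm for each rad of turning needs only a few N. The grip stays equal until the foot has risen about 25 mm; at 30 mm it is clear of the spigot.
- stand_top (a point): Top of the black iron stand's round plate (90 mm diameter), on the axis of its spigot, where the candle's foot rests; 32 mm above the table. The spigot rises 24 mm above it. The stand's foot is 116 mm square, its sides along the axes of the board. x points from the candle to the arm's post.
- stand (a joint): How far the stand has been lifted from its recess, m; 0 = sitting down. It weighs about 16 N, sits loose by its weight and cannot turn or shift sideways. Keep it below 6 mm.
- swing (a joint): Angle of the brass swing arm about its upright post, rad; 0 = pointing from the post to over the candle axis, positive is counter-clockwise seen from above, stops at -1.5 and 1.5. Light friction (0.03 N m), stays where it is left. Well aside means at least 0.9 rad either way.
- swing_pivot (a point): Axis of the arm's post (14 mm thick, hub 22 mm), at the height of the arm's rod, 198 mm above the table; 150 mm from the candle axis.
- swing_mid (a point): Point on the arm's horizontal brass rod (8 mm thick), 80 mm from the pivot, 198 mm above the table: a place to push it sideways. At the end of the rod, 150 mm from the pivot, hangs the bell-shaped snuffer, 44 mm wide, from 146 mm to 198 mm above the table.
- bottle_mid (a point): Tall amber bottle with a paper label and a black cap, 58 mm diameter, 195 mm tall, half-way up. It stands beside the board on one side of the arm and would be hit by the snuffer at about 0.7 rad that way. Do not shift it.
- tin_mid (a point): Low aluminium tin, 66 mm diameter, 40 mm tall, half-way up, beside the board on the other side; the snuffer passes over it. Do not shift it.
- tray: Light wooden packing tray, fixed, 130 mm (its x) by 310 mm (its y), rim 18 mm high and 6 mm thick; origin under its centre. It has three places in a row along its y, 100 mm apart, holding two jars and the coaster.
- coaster: Bare green felt coaster lying in the tray, fixed, 72 mm diameter, 3 mm thick; origin at the centre of its underside, so its top is 3 mm above this.
- jar_amber_mid (a point): Amber glass candle jar with a dark lid, 62 mm diameter, 64 mm tall, half-way up, standing in the tray. Do not shift it.
- jar_white_mid (a point): White candle jar with a wooden lid, 62 mm diameter, 64 mm tall, half-way up, standing in the tray. Do not shift it.
- gift_box_mid (a point): Cardboard gift box 70 x 70 mm, 90 mm tall, its centre. Do not shift it.
- tea_lights_mid (a point): Two stacked aluminium tea lights, 40 mm diameter, 32 mm tall together, centre. Do not shift them.
- match_box_mid (a point): Red match box 60 x 36 mm, 18 mm high, its centre. Do not shift it.
Mind the look-alikes: they are no part of the job. What is shaped like the part that bears candle_mid but purple is not meant.

How it is judged (in metres and radians):
On the way, in this order (a step that is already met when the one before it is completed fails the run):
1. the swing arm is well aside (at least 0.9 rad either way) while the candle is still on the stand ((value of joint swing above 0.9 rad or value of joint swing below -0.9 rad) and distance between candle_foot and stand_top below 0.008 m), for 0.2 s.
2. the candle is off the spigot, the stand still down (z of candle_foot in the frame of stand_top above 0.03 m and value of joint stand below 0.003 m), for 0.1 s.
At the end, for the whole second after the job is handed in: The candle stands upright (within 0.08 rad) and released on the coaster, its axis within 15 mm of the coaster's centre; the stand is down in its recess (within 3 mm) and the arm is at least 0.9 rad aside (horizontal distance between candle_foot and coaster below 0.015 m and z of candle_foot in the frame of coaster below 0.007 m and angle between candle_mid's own z axis and vertical below 0.08 rad and contact force between candle and the fingers below 0.05 N and value of joint stand below 0.003 m and (value of joint swing above 0.9 rad or value of joint swing below -0.9 rad)); the robot touches nothing.
It fails at once if the stand is lifted 6 mm or more from its recess (value of joint stand above 0.006 m).
It fails at once if the candle is let go more than 10 mm above the coaster (dropped) (contact force between candle and the fingers below 0.01 N and z of candle_foot in the frame of coaster above 0.013 m and z of candle_foot in the frame of stand_top above 0.03 m).
It fails at once if other goods are shifted by more than 15 mm (distance of any of bottle_mid, tin_mid, jar_amber_mid, jar_white_mid, gift_box_mid, tea_lights_mid, match_box_mid from where it was at the start of the episode above 0.015 m).
It also fails if it takes over 72 s, if anything falls off the work surface, if the arm or the gripper's body presses on something with over 40 N, if the wrist force passes 120 N, or if a joint passes its speed limit or range.

## Working session

There is one attempt and no reset: what is moved stays moved. The work goes in short steps, Python scripts to look and compute and a tool call to move; the robot and the scene stay as the last step left them, time stands still between calls to the robot, and variables do not carry over. Pictures are saved under pics/ and viewed, at most 10 in all, crops included, and the job is handed in when it is done.

Besides the shell and the picture viewer there is one more tool, called after "Call:" as name([rows], argument=value, ...), one row to a line, values as JSON. apply_moves: Moves the arm, as the interface text tells. Shifts and turns lie within -1 to 1; 1 stands for 0.2 m of shift or 1.5 rad of turn. Its arguments: {"type":"object","properties":{"moves":{"type":"array","items":{"type":"array","items":{"type":"number","minimum":-1,"maximum":1}}},"grip_force":{"type":"number"}},"required":["moves"]}

```bash
mkdir -p pics
cat > h.py <<'E'
import numpy as np, cv2
from cell import env, viewer, boxes_of, masks_of
from scipy.spatial.transform import Rotation as R
def rot(o):
    o=np.array(o,float)
    return o if o.shape==(3,3) else (R.from_quat(o).as_matrix() if o.size==4 else R.from_euler('xyz',o,degrees=True).as_matrix())
def ray(c,px):
    f=240/np.tan(np.radians(c['fov_y'])/2)
    d=(np.array(px,float)-[c['cx'],c['cy']])/f
    u=d.copy()
    for _ in range(20): u=d/(1+c['k1']*(u@u))
    return rot(c['orientation'])@np.array([u[0],-u[1],-1.])
def at(c,px,z):
    r=ray(c,px);p=np.array(c['position'],float);return p+r*(z-p[2])/r[2]
def proj(c,P):
    f=240/np.tan(np.radians(c['fov_y'])/2)
    q=rot(c['orientation']).T@(np.array(P)-np.array(c['position']))
    u=np.array([q[0],-q[1]])/-q[2]; u=u*(1+c['k1']*(u@u)); return u*f+[c['cx'],c['cy']]
def save(name,fn):
    im=viewer.read_camera(name);cv2.imwrite('pics/'+fn,im[:,:,::-1]);return im
E
python3 - <<'E'
from h import *
print(env.get_obs())
for n in('scene','top'):
    save(n,n+'0.png');c=viewer.get_calibration(n);print(c)
    for t in ['candle_mid','stand_top','swing','bottle_mid','tin_mid','tray','coaster','jar_amber_mid','jar_white_mid','gift_box_mid','tea_lights_mid','match_box_mid']:
        print(n,t,[(np.round(b['location']).tolist(),round(b['conf'],2)) for b in boxes_of(n,t)[:3]])
E
```

```text
{'time_s': 0.0, 'qpos': array([-75.79610046,  18.43880546,  -4.01526335,  83.17442597,
         1.29654968,  78.53938821,  -3.25951777]), 'joint_velocities': array([ 0.04374835,  0.02077161, -0.127063  ,  0.0473384 ,  0.02702782,
       -0.05077601,  0.0081248 ]), 'effort': array([-7.84378663e-04, -4.91291428e+01, -4.04379778e-01, -3.12533998e+01,
       -6.38109958e-02,  4.36471333e-02,  1.89954458e-04]), 'tool_pos': array([0.15052848, 0.63177389, 0.22146852]), 'tool_rot': array([-1.79892706e+02,  7.26206023e-03,  1.66606383e+02]), 'force': array([ 0.21492717,  0.33480107, -0.74955404]), 'wrist_torque': array([0.01096315, 0.02130028, 0.04430253]), 'grasp_force': 0.0, 'grip_width': 0.08678257034325233}
{'fov_y': 51.536429666031026, 'cx': 314.0471406619641, 'cy': 240.70779616548157, 'k1': -0.0034212051743821572, 'position': array([1.13592572, 0.11274057, 0.89791817]), 'orientation': array([ 38.7834091 ,   0.91390012, 103.26071449])}
scene candle_mid [([161.0, 215.0], 0.94), ([287.0, 248.0], 0.86), ([212.0, 212.0], 0.73)]
scene stand_top [([224.0, 253.0], 0.74), ([213.0, 234.0], 0.23)]
[... 701 characters left out ...]
9573369e-02, -8.67265618e+01])}
top candle_mid [([461.0, 295.0], 0.91), ([414.0, 273.0], 0.82), ([352.0, 271.0], 0.68)]
top stand_top [([403.0, 280.0], 0.79)]
top swing [([411.0, 255.0], 0.57)]
top bottle_mid [([359.0, 230.0], 0.78)]
top tin_mid [([454.0, 245.0], 0.95), ([316.0, 189.0], 0.43)]
top tray [([233.0, 268.0], 0.84), ([414.0, 274.0], 0.38)]
top coaster [([188.0, 251.0], 0.63), ([412.0, 277.0], 0.29)]
top jar_amber_mid [([258.0, 265.0], 0.97)]
top jar_white_mid [([224.0, 260.0], 0.65)]
top gift_box_mid [([411.0, 257.0], 0.62), ([316.0, 188.0], 0.56)]
top tea_lights_mid [([311.0, 262.0], 0.68)]
top match_box_mid [([300.0, 322.0], 0.88), ([413.0, 273.0], 0.75), ([457.0, 244.0], 0.41)]
```

View pics/scene0.png

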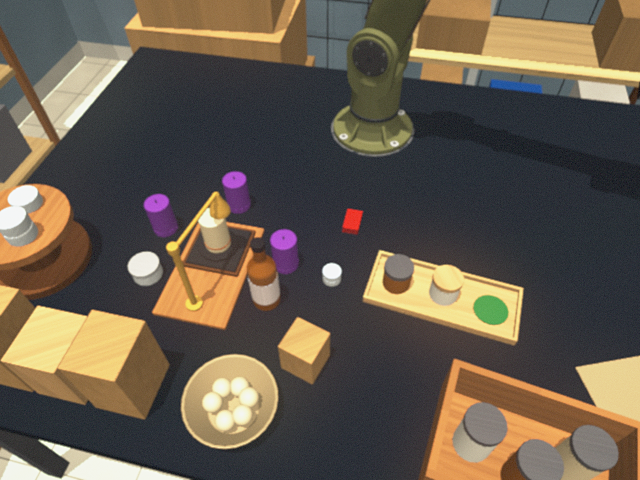

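View pics/top0.png

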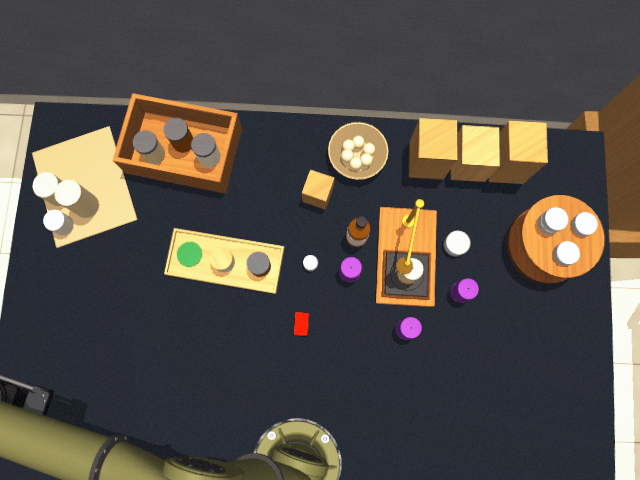

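The scene view shows the ivory candle on its stand at about (215,232), with the snuffer over it. The post is at (194,303), the bottle at (264,280) and the coaster at (490,310). In the top view the post top is at (419,204), the snuffer at (405,265) and the coaster at (189,254). The tin is on the -y side, so I'll swing the arm that way (positive).

Run:
```python
from h import *
s=viewer.get_calibration('scene');t=viewer.get_calibration('top')
P=lambda n,c,px,z:print(n,at(c,px,z).round(3))
P('pivot top',t,(419,204),.2);P('pivot sc',s,(172,246),.2)
P('post base sc',s,(194,304),.012);P('post base top',t,(409,222),.012)
P('snuf sc',s,(218,194),.198);P('snuf top',t,(405,266),.17)
P('candle sc',s,(214,212),.122)
P('bottle cap sc',s,(259,244),.195);P('bottle top',t,(362,222),.195)
P('tin t',t,(457,243),.04);P('tin s',s,(145,264),.04)
viewer.read_camera('top');viewer.read_camera('scene')
for n,c in(('top',t),('scene',s)):
  m=masks_of(n,'coaster')[0];P('coaster '+n,c,m['location'],.009)
  for q in masks_of(n,'stand_top')[:1]:
    ys,xs=np.nonzero(q['pixels']);print('stand',xs.min(),xs.max(),ys.min(),ys.max())
  for q in masks_of(n,'tray')[:1]:
    ys,xs=np.nonzero(q['pixels']);r=cv2.minAreaRect(np.c_[xs,ys].astype(np.float32));print('tray',n,[at(c,p,.018).round(3)[:2] for p in cv2.boxPoints(r)])
# board corners, top view
for p in((380,208),(437,211),(435,305),(377,303)):P('board',t,p,.01)
for p in((384,253),(430,254),(428,296),(385,295)):P('standfoot',t,p,.02)
for p in((461,289),(410,324),(351,266)):P('purple',t,p,.09)
for p in((311,260),(302,323),(320,183)):P('misc',t,p,.04)
```

```text
pivot top [ 0.661 -0.269  0.2  ]
pivot sc [ 0.66  -0.273  0.2  ]
post base sc [ 0.665 -0.27   0.012]
post base top [ 0.659 -0.273  0.012]
snuf sc [ 0.517 -0.238  0.198]
snuf top [ 0.509 -0.242  0.17 ]
candle sc [ 0.502 -0.266  0.122]
bottle cap sc [ 0.618 -0.123  0.195]
bottle top [ 0.608 -0.13   0.195]
tin t [ 0.601 -0.401  0.04 ]
tin s [ 0.609 -0.399  0.04 ]
coaster top [0.538 0.33  0.009]
stand 164 283 229 292
tray top [array([0.473, 0.392]), array([0.607, 0.384]), array([0.571, 0.07 ]), array([0.439, 0.083])]
coaster scene [0.542 0.325 0.009]
stand 186 251 228 271
tray scene [array([0.585, 0.07 ]), array([0.433, 0.081]), array([0.482, 0.41 ]), array([0.62 , 0.375])]
board [ 0.695 -0.191  0.01 ]
board [ 0.696 -0.351  0.01 ]
board [ 0.433 -0.35   0.01 ]
board [ 0.429 -0.192  0.01 ]
standfoot [ 0.566 -0.205  0.02 ]
standfoot [ 0.571 -0.332  0.02 ]
standfoot [ 0.455 -0.329  0.02 ]
standfoot [ 0.451 -0.212  0.02 ]
purple [ 0.47  -0.402  0.09 ]
purple [ 0.372 -0.271  0.09 ]
purple [ 0.514 -0.113  0.09 ]
misc [ 0.532 -0.007  0.04 ]
misc [0.362 0.007 0.04 ]
misc [ 0.749 -0.019  0.04 ]
```

Call:
apply_moves([
  [-0.5,-0.3,-0.25,0,0,0,0],
  [-1,-0.6,-0.5,0,0,0,0],
  [-1,-0.6,-0.5,0,0,0,0],
  [-1,-0.6,-0.5,0,0,0,0],
  [-1,-0.6,-0.5,0,0,0,0],
  [-1,-0.6,-0.5,0,0,0,0],
])

```text
time_s: 2.3
tool_pos: [0.3248, 0.4646, 0.3265]
tool_rot: [179.7, 0.3, 165.9]
force: [-0.6, -0.6, -0.5]
grip_width: 0.0468
grasp_force: 0.0
```

Call:
apply_moves([
  [-1,-1,0,0,0,0,0],
  [-1,-1,0,0,0,0,0],
  [-1,-1,0,0,0,0,0],
  [-1,-1,0,0,0,0,0],
  [-1,-1,0,0,0,0,0],
  [-1,-1,0,0,0,0,0],
])

```text
time_s: 2.9
tool_pos: [0.4673, 0.2246, 0.3229]
tool_rot: [-180.0, 0.1, 166.4]
force: [0.1, 0.1, 0.4]
grip_width: 0.0027
grasp_force: 0.0
```

Call:
apply_moves([
  [-1,-1,0,0,0,0,0],
  [-1,-1,0,0,0,0,0],
  [-1,-1,0,0,0,0,0],
  [-1,-1,0,0,0,0,0],
  [-1,-1,0,0,0,0,0],
  [-1,-1,0,0,0,0,0],
])

```text
time_s: 3.5
tool_pos: [0.6149, -0.0163, 0.3225]
tool_rot: [-179.9, 0.1, 166.4]
force: [-0.0, -0.3, 0.7]
grip_width: 0.0005
grasp_force: 0.0
```

Call:
apply_moves([
  [-0.07,-0.9,0,0,0,0.89,0],
  [-0.07,-0.9,0,0,0,0.89,0],
  [-0.07,-0.9,0,0,0,0.89,0],
  [-0.07,-0.9,0,0,0,0.89,0],
  [-0.07,-0.9,0,0,0,0.89,0],
  [-0.07,-0.9,0,0,0,0.89,0],
  [-0.07,-0.9,0,0,0,0.89,0],
  [-0.07,-0.9,0,0,0,0.89,0],
  [-0.07,-0.9,0,0,0,0.89,0],
  [-0.07,-0.9,0,0,0,0.89,0],
])

```text
time_s: 4.5
tool_pos: [0.586, -0.1903, 0.3223]
tool_rot: [-180.0, -0.0, 90.1]
force: [0.1, -0.3, -0.6]
grip_width: 0.0003
grasp_force: 0.0
```

Run:
```python
from h import *
o=env.get_obs();print(o['tool_pos'],o['tool_rot'],o['qpos'],o['time_s'])
save('wrist','w1.png');c=viewer.get_calibration('wrist');print(c)
for n,P in dict(piv=(.66,-.271,.198),can=(.508,-.27,.122),bot=(.613,-.127,.195),rod=(.58,-.255,.198)).items():print(n,proj(c,P).round())
```

```text
[ 0.585996   -0.19026651  0.32233204] [-1.79990840e+02 -2.81463272e-03  9.01336275e+01] [-22.08153288  15.86107398  47.6164599   80.36734795 -11.6479812
  88.82480242  24.80369231] 4.5
{'fov_y': 68.92995375790531, 'cx': 317.2345484358413, 'cy': 242.4799776044857, 'k1': -0.006138244237314901, 'position': array([ 0.58575837, -0.1132267 ,  0.48520807]), 'orientation': array([-1.62702170e+01, -1.17161255e-02,  3.22908522e-01])}
piv [397. 320.]
can [247. 286.]
bot [351. 158.]
rod [310. 304.]
```

View pics/w1.png

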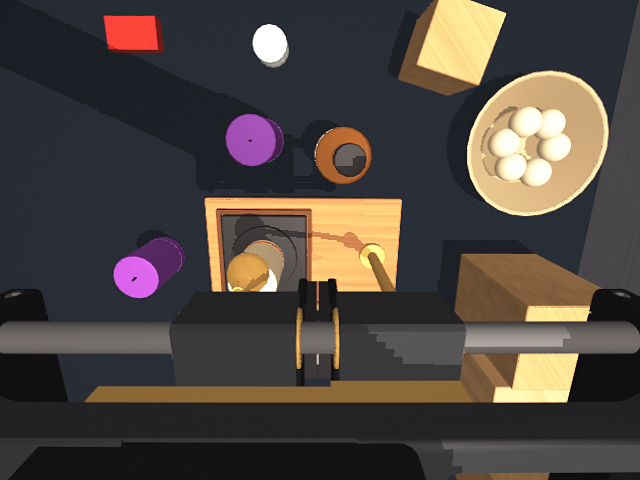

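The networks' positions match this view: the bottle cap is at (349,158) and the snuffer at (248,272). I'll descend on the +y side of the rod and push.

Call:
apply_moves([
  [-0.1,-0.03,0.2,0,0,0,0],
  [-0.1,-0.03,0.4,0,0,0,0],
  [-0.1,-0.03,0.6,0,0,0,0],
  [-0.1,-0.03,0.72,0,0,0,0],
  [-0.1,-0.03,0.72,0,0,0,0],
])

```text
time_s: 5.05
tool_pos: [0.5775, -0.2094, 0.1747]
tool_rot: [-179.6, -0.1, 90.3]
force: [-0.4, -0.1, -0.4]
grip_width: 0.0006
grasp_force: 0.0
```

Call:
apply_moves([
  [-0.08,0,0,0,0,0,0],
  [-0.16,0,0,0,0,0,0],
  [-0.24,0,0,0,0,0,0],
  [-0.32,0.01,0,0,0,0,0],
  [-0.4,0.03,0,0,0,0,0],
  [-0.48,0.06,0,0,0,0,0],
  [-0.56,0.1,0,0,0,0,0],
  [-0.63,0.14,0,0,0,0,0],
  [-0.68,0.18,0,0,0,0,0],
  [-0.7,0.2,0,0,0,0,0],
  [-0.7,0.2,0,0,0,0,0],
])

```text
time_s: 6.15
tool_pos: [0.6208, -0.3513, 0.1796]
tool_rot: [179.9, 0.1, 90.2]
force: [0.4, -0.4, -0.6]
grip_width: 0.0007
grasp_force: 0.0
```

Call:
apply_moves([
  [0.05,-0.1,0,0,0,0,0],
  [0.1,-0.2,0,0,0,0,0],
  [0.1,-0.2,-0.25,0,0,0,0],
  [0.1,-0.3,-0.5,0,0,0,1],
  [0.1,-0.4,-0.7,0,0,0,1],
  [0.1,-0.4,-0.7,0,0,0,1],
])

```text
time_s: 6.75
tool_pos: [0.5389, -0.3342, 0.327]
tool_rot: [179.4, 0.3, 90.0]
force: [-0.3, -0.4, 0.5]
grip_width: 0.017
grasp_force: 0.0
```

Run:
```python
from h import *
o=env.get_obs();print(o['tool_pos'],o['tool_rot'],o['qpos'],o['time_s'])
a=save('scene','s2.png');b=save('wrist','w2.png')
cv2.imwrite('pics/c2.png',np.hstack([cv2.resize(a[120:360,60:380],(400,300)),cv2.resize(b,(400,300))])[:,:,::-1])
s=viewer.get_calibration('scene');c=viewer.get_calibration('wrist');t=viewer.get_calibration('top')
print('cand pred wrist',proj(c,(.508,-.27,.122)))
viewer.read_camera('top')
for n,k in(('wrist',c),('scene',s),('top',t)):
  for q in masks_of(n,'candle_mid')[:4]:
    ys,xs=np.nonzero(q['pixels']);print(n,q['location'],q['conf'],xs.min(),xs.max(),ys.min(),ys.max(),at(k,q['location'],.08).round(3))
```

```text
[ 0.53891468 -0.33420768  0.32701236] [179.38445497   0.26392029  89.98499135] [ -8.46220102  18.57166479  50.13594522  77.82980221 -14.34518
  89.37557294  40.14307941] 6.75
cand pred wrist [284.29705889 156.94729546]
wrist [288.5, 153.7] 0.75 262 317 124 180 [ 0.509 -0.268  0.08 ]
wrist [167.4, 156.3] 0.7 133 205 130 181 [ 0.373 -0.271  0.08 ]
wrist [294.9, 19.7] 0.7 264 317 0 42 [ 0.518 -0.136  0.08 ]
wrist [266.1, 267.2] 0.59 240 289 240 300 [ 0.479 -0.404  0.08 ]
scene [215.7, 229.1] 0.95 199 230 207 252 [ 0.514 -0.266  0.08 ]
scene [160.1, 214.7] 0.85 145 177 195 236 [ 0.501 -0.401  0.08 ]
scene [235.9, 192.2] 0.76 223 250 171 213 [ 0.399 -0.259  0.08 ]
scene [288.7, 248.0] 0.62 271 298 229 273 [ 0.53  -0.098  0.08 ]
top [470.3, 292.4] 0.83 455 478 281 303 [ 0.463 -0.429  0.08 ]
top [351.8, 266.2] 0.7 339 362 256 282 [ 0.515 -0.116  0.08 ]
top [406.7, 267.9] 0.47 397 416 259 277 [ 0.519 -0.26   0.08 ]
top [258.3, 264.6] 0.25 246 270 250 276 [0.505 0.13  0.08 ]
```

View pics/c2.png

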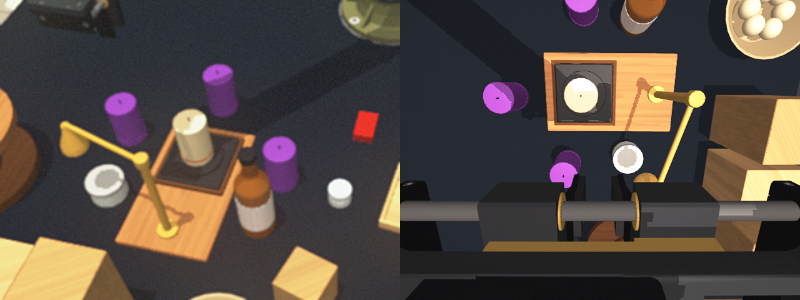

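The arm is aside toward the tin (left view: rod from (141,158) to (66,126)), the candle is uncovered, and all the other goods are in place. Next I'll check the swing angle and work out the candle position from its top disc.

Run:
```python
from h import *
s=viewer.get_calibration('scene');c=viewer.get_calibration('wrist')
p=at(s,(60+141*.8,120+158*.8),.198);e=at(s,(60+66*.8,120+126*.8),.198);d=e-p;print(p,e,np.linalg.norm(d),np.arctan2(-d[1],-d[0]))
p=at(c,(474,158),.198);e=at(c,(418,285),.198);d=e-p;print(p,np.arctan2(-d[1],-d[0]))
im=viewer.read_camera('wrist');m=(im.min(2)>150);m[:100]=0;m[200:]=0;m[:,:240]=0;m[:,330:]=0
ys,xs=np.nonzero(m);(cx,cy),r=cv2.minEnclosingCircle(np.c_[xs,ys].astype(np.float32));print(cx,cy,r,at(c,(cx,cy),.122),at(c,(cx+28,cy),.122))
print(at(s,(60+190*.8,120+117*.8),.122))
o=env.get_obs();print(o['tool_pos'],o['tool_rot'])
```

```text
[ 0.65897008 -0.27246697  0.198     ] [ 0.62640796 -0.40828899  0.198     ] 0.13967073262344626 1.3354961853288136
[ 0.66304901 -0.26517083  0.198     ] 1.2569088189624824
290.4347839355469 155.9130401611328 28.123682022094727 [ 0.51322102 -0.26724528  0.122     ] [ 0.54107237 -0.26714445  0.122     ]
[ 0.50719313 -0.26873091  0.122     ]
[ 0.54015234 -0.32998075  0.31689755] [-1.79861198e+02 -6.50792138e-02  9.01849895e+01]
```

Call:
apply_moves([
  [0.16,-0.07,0.1,0,0,0,1],
  [0.31,-0.145,0.3,0,0,0,1],
  [0.31,-0.145,0.48,0,0,0,1],
  [0.31,-0.145,0.48,0,0,0,1],
  [0.31,-0.145,0.48,0,0,0,1],
  [0.31,-0.145,0.48,0,0,0,1],
])

```text
time_s: 7.7
tool_pos: [0.5119, -0.2706, 0.2246]
tool_rot: [179.9, 0.1, 90.0]
force: [0.5, -0.6, 0.5]
grip_width: 0.0856
grasp_force: 0.0
```

Run:
```python
from h import *
viewer.read_camera('wrist');o=env.get_obs();c=viewer.get_calibration('wrist');print(o['tool_pos'],o['tool_rot'],o['qpos'],o['grip_width'],o['time_s'])
im=save('wrist','w3.png')
for p in((.483,-.268,.122),(.539,-.268,.122),(.511,-.24,.122)):print(proj(c,p))
for q in masks_of('wrist','candle_mid')[:3]:
    ys,xs=np.nonzero(q['pixels']);print(q['location'],q['conf'],xs.min(),xs.max(),ys.min(),ys.max())
```

```text
[ 0.51199119 -0.27072846  0.22466701] [1.79845519e+02 1.20669961e-01 9.00403278e+01] [-17.42192462  12.24788876  49.36388382  95.07950305  -9.49235802
  76.85238983  33.47575531] 0.08608153975420582 7.75
[279.68393251 238.41707736]
[350.72084022 238.41302325]
[315.18364984 203.21577227]
[165.2, 227.6] 0.8 120 210 191 263
[321.8, 37.1] 0.79 283 355 0 85
[280.7, 369.6] 0.68 252 308 310 398
```

View pics/w3.png

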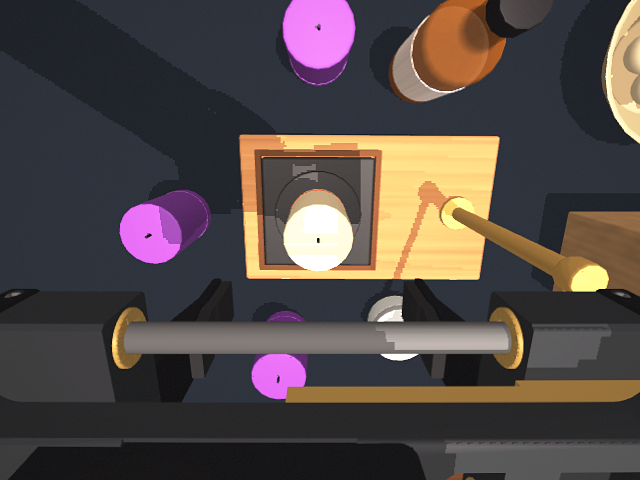

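The candle's top disc is centred at (318,238), so the candle is at about (0.512,-0.268) and between the fingers. Descend and grip.

Call:
apply_moves([
  [0.01,0,0.2,0,0,0,1],
  [0.01,0,0.4,0,0,0,1],
  [0.01,0,0.6,0,0,0,1],
  [0.01,0,0.77,0,0,0,1],
  [0.01,0,0.77,0,0,0,1],
  [0.01,0,0.77,0,0,0,1],
])

```text
time_s: 8.45
tool_pos: [0.5114, -0.2678, 0.0696]
tool_rot: [180.0, 0.0, 90.1]
force: [0.2, -0.3, 0.7]
grip_width: 0.0867
grasp_force: 0.0
```

Call:
apply_moves([
  [0,0,0,0,0,0,0.5],
  [0,0,0,0,0,0,0.5],
  [0,0,0,0,0,0,0.5],
  [0,0,0,0,0,0,0.5],
  [0,0,0,0,0,0,0.5],
  [0,0,0,0,0,0,0.5],
  [0,0,0,0,0,0,0.5],
  [0,0,0,0,0,0,0.5],
], grip_force=45)

```text
time_s: 9.25
tool_pos: [0.5126, -0.267, 0.0694]
tool_rot: [179.8, 0.0, 90.1]
force: [5.8, -0.9, 2.1]
grip_width: 0.0555
grasp_force: 45.0
```

Run:
```python
from h import *
o=env.get_obs();print({k:np.round(v,3) for k,v in o.items()})
```

```text
{'time_s': np.float64(9.25), 'qpos': array([-13.598,  21.336,  46.024, 105.142, -17.552,  60.679,  39.288]), 'joint_velocities': array([-0.025, -0.055,  0.012, -0.025,  0.077, -0.028, -0.005]), 'effort': array([  1.373, -34.922,   9.14 , -22.531,   1.092,   1.528,   0.09 ]), 'tool_pos': array([ 0.513, -0.267,  0.069]), 'tool_rot': array([1.79814e+02, 3.30000e-02, 9.01390e+01]), 'force': array([ 5.847, -0.939,  2.131]), 'wrist_torque': array([-0.068, -1.167, -0.095]), 'grasp_force': np.float64(44.997), 'grip_width': np.float64(0.055)}
```

Call:
apply_moves([
  [0,0.007,0,0,0,0.09,0.4],
  [0,0.007,0,0,0,0.18,0.4],
  [0,0.007,-0.002,0,0,0.27,0.4],
  [0,0.007,-0.004,0,0,0.36,0.4],
  [0,0.007,-0.006,0,0,0.45,0.4],
  [0,0.007,-0.008,0,0,0.54,0.4],
  [0,0.007,-0.01,0,0,0.63,0.4],
  [0,0.007,-0.012,0,0,0.72,0.4],
], grip_force=45)

```text
time_s: 10.05
tool_pos: [0.5136, -0.2675, 0.0703]
tool_rot: [179.8, -0.1, 28.0]
force: [7.8, -3.5, -10.4]
grip_width: 0.0556
grasp_force: 45.0
```

Run:
```python
from h import *
o=env.get_obs();print({k:np.round(v,3) for k,v in o.items()})
```

```text
{'time_s': np.float64(10.05), 'qpos': array([-22.992,  26.343,  59.005, 105.212, -25.29 ,  62.689, -16.691]), 'joint_velocities': array([-11.404,   7.972,  17.091,   0.185, -11.449,   3.146, -67.805]), 'effort': array([  1.355, -38.17 ,  12.736, -24.123,   1.135,   3.248,   1.052]), 'tool_pos': array([ 0.514, -0.267,  0.07 ]), 'tool_rot': array([ 1.79802e+02, -5.30000e-02,  2.79870e+01]), 'force': array([  7.809,  -3.491, -10.394]), 'wrist_torque': array([-1.045, -1.948,  0.235]), 'grasp_force': np.float64(44.993), 'grip_width': np.float64(0.056)}
```

Call:
apply_moves([
  [0.005,0.0066,0,0,0,-0.095,0.4],
  [0.005,0.0066,0,0,0,-0.19,0.4],
  [0.005,0.0066,0,0,0,-0.285,0.4],
  [0.005,0.0066,-0.001,0,0,-0.38,0.4],
  [0.005,0.0066,-0.002,0,0,-0.475,0.4],
  [0.005,0.0066,-0.003,0,0,-0.57,0.4],
  [0.005,0.0066,-0.004,0,0,-0.665,0.4],
  [0.005,0.0066,-0.006,0,0,-0.76,0.4],
  [0.005,0.0066,-0.008,0,0,-0.855,0.4],
  [0.005,0.0066,-0.01,0,0,-0.95,0.4],
])

```text
time_s: 11.05
tool_pos: [0.5123, -0.2673, 0.0712]
tool_rot: [-179.9, -0.1, 110.2]
force: [2.9, -1.0, -8.4]
grip_width: 0.0551
grasp_force: 45.0
```

Run:
```python
from h import *
o=env.get_obs();print({k:np.round(v,3) for k,v in o.items()})
save('scene','s4.png')
m=[q for q in masks_of('scene','candle_mid') if abs(q['location'][0]-215)<12]
for q in m: ys,xs=np.nonzero(q['pixels']);print(q['location'],q['conf'],ys.min(),ys.max())
```

```text
{'time_s': np.float64(11.05), 'qpos': array([-10.265,  20.381,  41.826, 104.672, -15.365,  60.914,  57.532]), 'joint_velocities': array([ 12.03 ,  -3.924, -15.559,  -0.493,   7.519,  -0.923,  74.883]), 'effort': array([ -0.754, -40.498,   9.318, -28.099,   0.61 ,   1.371,  -1.125]), 'tool_pos': array([ 0.512, -0.267,  0.071]), 'tool_rot': array([-1.79865e+02, -9.80000e-02,  1.10157e+02]), 'force': array([ 2.903, -0.96 , -8.432]), 'wrist_torque': array([-0.179, -0.916, -0.238]), 'grasp_force': np.float64(44.994), 'grip_width': np.float64(0.055)}
[214.2, 244.2] 0.84 207 252
```

Call:
apply_moves([
  [0,0,0,0,0,0.095,0.4],
  [0,0,0,0,0,0.19,0.4],
  [0,0,-0.002,0,0,0.285,0.4],
  [0,0,-0.004,0,0,0.38,0.4],
  [0,0,-0.006,0,0,0.475,0.4],
  [0,0,-0.008,0,0,0.57,0.4],
  [0,0,-0.01,0,0,0.665,0.4],
  [0,0,-0.012,0,0,0.76,0.4],
  [0,0,-0.014,0,0,0.855,0.4],
], grip_force=58)

```text
time_s: 12.05
tool_pos: [0.5135, -0.2672, 0.0744]
tool_rot: [-180.0, 0.1, 35.9]
force: [5.7, -1.7, -12.5]
grip_width: 0.0552
grasp_force: 58.0
```

Run:
```python
from h import *
o=env.get_obs();print({k:np.round(v,3) for k,v in o.items() if k in('force','wrist_torque','tool_pos','tool_rot','qpos')})
```

```text
{'qpos': array([-21.512,  25.109,  56.841, 104.797, -23.442,  62.907, -10.205]), 'tool_pos': array([ 0.514, -0.267,  0.074]), 'tool_rot': array([-1.79998e+02,  7.20000e-02,  3.59380e+01]), 'force': array([  5.696,  -1.676, -12.518]), 'wrist_torque': array([-0.69 , -1.249,  0.3  ])}
```

Call:
apply_moves([
  [0,0,0,0,0,-0.095,0.4],
  [0,0,0,0,0,-0.19,0.4],
  [0,0,0,0,0,-0.285,0.4],
  [0,0,-0.002,0,0,-0.38,0.4],
  [0,0,-0.004,0,0,-0.475,0.4],
  [0,0,-0.006,0,0,-0.57,0.4],
  [0,0,-0.008,0,0,-0.665,0.4],
  [0,0,-0.01,0,0,-0.76,0.4],
  [0,0,-0.012,0,0,-0.855,0.4],
  [0,0,-0.014,0,0,-0.95,0.4],
])

```text
time_s: 13.05
tool_pos: [0.5123, -0.2672, 0.077]
tool_rot: [-179.9, -0.1, 118.1]
force: [2.3, -1.1, -9.2]
grip_width: 0.0551
grasp_force: 58.0
```

Call:
apply_moves([
  [0,0,0,0,0,0.095,0.4],
  [0,0,0,0,0,0.19,0.4],
  [0,0,0,0,0,0.285,0.4],
  [0,0,-0.002,0,0,0.38,0.4],
  [0,0,-0.004,0,0,0.475,0.4],
  [0,0,-0.006,0,0,0.57,0.4],
  [0,0,-0.008,0,0,0.665,0.4],
  [0,0,-0.01,0,0,0.76,0.4],
  [0,0,-0.012,0,0,0.855,0.4],
  [0,0,-0.014,0,0,0.95,0.4],
])

```text
time_s: 14.05
tool_pos: [0.5136, -0.2673, 0.0802]
tool_rot: [180.0, 0.1, 35.9]
force: [4.7, -2.5, -11.6]
grip_width: 0.0553
grasp_force: 58.0
```

Run:
```python
from h import *
o=env.get_obs();print({k:np.round(v,3) for k,v in o.items() if k in('force','wrist_torque','tool_pos','tool_rot','qpos')})
a=save('scene','s5.png');z=np.load('x.npy') if 0 else cv2.imread('pics/s2.png')[:,:,::-1]
cv2.imwrite('pics/c5.png',np.hstack([cv2.resize(q[180:280,170:270],(400,400),interpolation=cv2.INTER_CUBIC) for q in(z,a)])[:,:,::-1])
```

```text
{'qpos': array([-21.375,  24.415,  56.544, 104.508, -22.632,  63.35 , -10.816]), 'tool_pos': array([ 0.514, -0.267,  0.08 ]), 'tool_rot': array([1.79999e+02, 6.00000e-02, 3.59260e+01]), 'force': array([  4.669,  -2.461, -11.587]), 'wrist_torque': array([-0.661, -1.168,  0.247])}
```

View pics/c5.png

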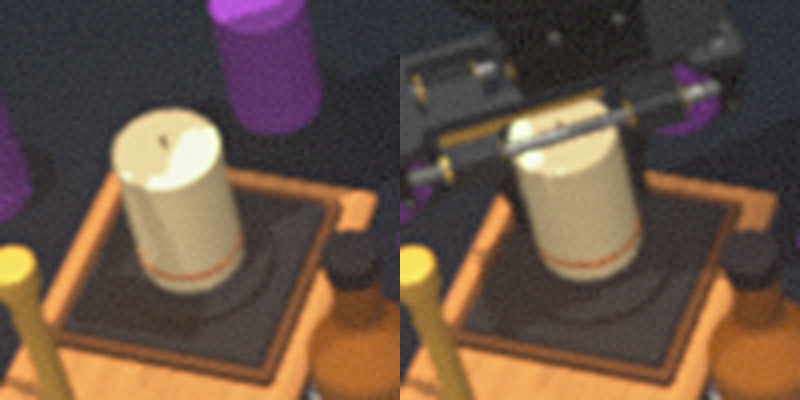

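The left view (before) and right view (now) show the candle's foot rising from row 290 to about 278 of the crop. The stand hasn't moved, so the strokes continue.

Call:
apply_moves([
  [0,0,0,0,0,-0.095,0.4],
  [0,0,0,0,0,-0.19,0.4],
  [0,0,-0.001,0,0,-0.285,0.4],
  [0,0,-0.003,0,0,-0.38,0.4],
  [0,0,-0.005,0,0,-0.475,0.4],
  [0,0,-0.007,0,0,-0.57,0.4],
  [0,0,-0.009,0,0,-0.665,0.4],
  [0,0,-0.011,0,0,-0.76,0.4],
  [0,0,-0.013,0,0,-0.855,0.4],
  [0,0,-0.015,0,0,-0.95,0.4],
])

```text
time_s: 15.1
tool_pos: [0.5123, -0.2672, 0.0832]
tool_rot: [-179.9, -0.1, 118.2]
force: [2.0, -1.2, -7.0]
grip_width: 0.0554
grasp_force: 58.0
```

Call:
apply_moves([
  [0,0,0,0,0,0.095,0.4],
  [0,0,0,0,0,0.19,0.4],
  [0,0,0,0,0,0.285,0.4],
  [0,0,-0.002,0,0,0.38,0.4],
  [0,0,-0.004,0,0,0.475,0.4],
  [0,0,-0.006,0,0,0.57,0.4],
  [0,0,-0.008,0,0,0.665,0.4],
  [0,0,-0.01,0,0,0.76,0.4],
  [0,0,-0.012,0,0,0.855,0.4],
  [0,0,-0.014,0,0,0.95,0.4],
])

```text
time_s: 16.1
tool_pos: [0.5137, -0.2675, 0.0865]
tool_rot: [180.0, 0.0, 36.0]
force: [3.4, -2.2, -8.2]
grip_width: 0.0553
grasp_force: 58.0
```

Call:
apply_moves([
  [0,0,0,0,0,-0.095,0.4],
  [0,0,0,0,0,-0.19,0.4],
  [0,0,-0.001,0,0,-0.285,0.4],
  [0,0,-0.003,0,0,-0.38,0.4],
  [0,0,-0.005,0,0,-0.475,0.4],
  [0,0,-0.007,0,0,-0.57,0.4],
  [0,0,-0.009,0,0,-0.665,0.4],
  [0,0,-0.011,0,0,-0.76,0.4],
  [0,0,-0.013,0,0,-0.855,0.4],
  [0,0,-0.015,0,0,-0.95,0.4],
])

```text
time_s: 17.1
tool_pos: [0.5123, -0.2673, 0.0894]
tool_rot: [-179.9, -0.1, 118.3]
force: [-0.0, -0.1, -3.7]
grip_width: 0.0552
grasp_force: 58.0
```

Call:
apply_moves([
  [0,0,0,0,0,0.095,0.4],
  [0,0,0,0,0,0.19,0.4],
  [0,0,0,0,0,0.285,0.4],
  [0,0,-0.002,0,0,0.38,0.4],
  [0,0,-0.004,0,0,0.475,0.4],
  [0,0,-0.006,0,0,0.57,0.4],
  [0,0,-0.008,0,0,0.665,0.4],
  [0,0,-0.01,0,0,0.76,0.4],
  [0,0,-0.012,0,0,0.855,0.4],
  [0,0,-0.014,0,0,0.95,0.4],
])

```text
time_s: 18.1
tool_pos: [0.5125, -0.2673, 0.0927]
tool_rot: [-179.8, 0.1, 35.9]
force: [-0.5, 0.4, -1.1]
grip_width: 0.0554
grasp_force: 58.0
```

Call:
apply_moves([
  [0,0,0,0,0,-0.095,0.4],
  [0,0,-0.001,0,0,-0.19,0.4],
  [0,0,-0.003,0,0,-0.285,0.4],
  [0,0,-0.005,0,0,-0.38,0.4],
  [0,0,-0.007,0,0,-0.475,0.4],
  [0,0,-0.009,0,0,-0.57,0.4],
  [0,0,-0.011,0,0,-0.665,0.4],
  [0,0,-0.013,0,0,-0.76,0.4],
  [0,0,-0.015,0,0,-0.855,0.4],
  [0,0,-0.017,0,0,-0.95,0.4],
])

```text
time_s: 19.1
tool_pos: [0.512, -0.2677, 0.0958]
tool_rot: [-179.8, -0.1, 118.2]
force: [0.6, 0.5, -1.8]
grip_width: 0.0555
grasp_force: 58.0
```

Call:
apply_moves([
  [0,0,0,0,0,0.095,0.4],
  [0,0,-0.002,0,0,0.19,0.4],
  [0,0,-0.005,0,0,0.285,0.4],
  [0,0,-0.008,0,0,0.38,0.4],
  [0,0,-0.011,0,0,0.475,0.4],
  [0,0,-0.014,0,0,0.57,0.4],
  [0,0,-0.017,0,0,0.6,0.4],
])

```text
time_s: 19.8
tool_pos: [0.512, -0.2676, 0.0992]
tool_rot: [-179.8, 0.0, 66.1]
force: [0.2, 0.5, -2.5]
grip_width: 0.0547
grasp_force: 58.0
```

Run:
```python
from h import *
o=env.get_obs();print({k:np.round(v,3) for k,v in o.items() if k in('force','wrist_torque','tool_pos','tool_rot','qpos')})
save('scene','s6.png');a=viewer.read_camera('scene')
cv2.imwrite('pics/c6.png',cv2.resize(a[160:300,150:310],(480,420),interpolation=cv2.INTER_CUBIC)[:,:,::-1])
```

```text
{'qpos': array([-16.463,  20.173,  49.535, 103.423, -16.843,  64.366,  14.907]), 'tool_pos': array([ 0.512, -0.268,  0.099]), 'tool_rot': array([-1.79793e+02,  4.10000e-02,  6.61180e+01]), 'force': array([ 0.153,  0.462, -2.52 ]), 'wrist_torque': array([-0.114,  0.085, -0.016])}
```

View pics/c6.png

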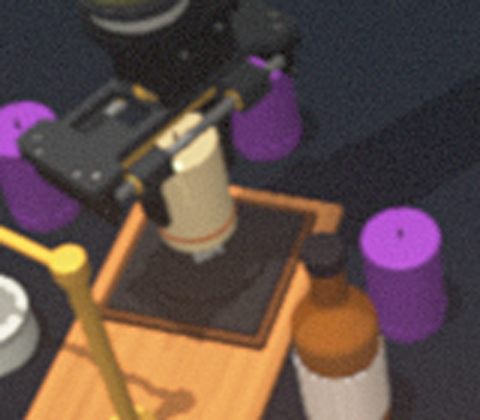

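The view shows the spigot at (205,255), clear below the candle's foot, and the torque is zero, so the candle is free. I'll lift and carry it.

Call:
apply_moves([
  [0,0,-0.02,0,0,0,0.4],
  [0,0,-0.06,0,0,0,0.4],
  [0,0,-0.12,0,0,0,0.4],
  [0,0,-0.22,0,0,-0.07,0.4],
  [0,0,-0.34,0,0,-0.14,0.4],
  [0,0,-0.46,0,0,-0.21,0.4],
  [0,0,-0.58,0,0,-0.28,0.4],
  [0,0,-0.7,0,0,-0.28,0.4],
  [0,0,-0.75,0,0,-0.28,0.4],
  [0,0,-0.75,0,0,-0.28,0.4],
])

```text
time_s: 20.9
tool_pos: [0.5145, -0.2685, 0.2518]
tool_rot: [179.8, 0.0, 90.5]
force: [1.0, -0.5, -2.5]
grip_width: 0.0553
grasp_force: 58.0
```

Call:
apply_moves([
  [0.15,0,0,0,0,0,0.4],
  [0.3,0,0,0,0,0,0.4],
  [0.45,0,0,0,0,0,0.4],
  [0.6,0,0,0,0,0,0.4],
  [0.75,0,0,0,0,0,0.4],
  [0.9,0,0,0,0,0,0.4],
  [1,0,0,0,0,0,0.4],
])

```text
time_s: 21.6
tool_pos: [0.511, -0.0649, 0.2483]
tool_rot: [-179.9, -0.0, 90.7]
force: [0.5, 0.4, -1.8]
grip_width: 0.0556
grasp_force: 58.0
```

Call:
apply_moves([
  [0.15,0,0,0,0,0,0.4],
  [0.3,0,0,0,0,0,0.4],
  [0.45,0,0,0,0,0,0.4],
  [0.6,0,0,0,0,0,0.4],
  [0.75,0,0,0,0,0,0.4],
  [0.9,0,0,0,0,0,0.4],
  [1,0,0,0,0,0,0.4],
  [1,0,0,0,0,0,0.4],
])

```text
time_s: 22.4
tool_pos: [0.5085, 0.1361, 0.2479]
tool_rot: [-179.8, 0.0, 90.9]
force: [0.3, -0.2, -2.4]
grip_width: 0.0553
grasp_force: 58.0
```

Run:
```python
from h import *
o=env.get_obs();print({k:np.round(v,3) for k,v in o.items() if k in('force','grasp_force','tool_pos','tool_rot','qpos','grip_width')})
im=save('wrist','w7.png');c=viewer.get_calibration('wrist');k=viewer.get_calibration('scene');t=viewer.get_calibration('top')
save('scene','s7.png');viewer.read_camera('top')
for n,q in(('wrist',c),('scene',k),('top',t)):
  m=masks_of(n,'coaster')
  if m: ys,xs=np.nonzero(m[0]['pixels']);print(n,m[0]['conf'],xs.min(),xs.max(),ys.min(),ys.max(),at(q,m[0]['location'],.009),at(q,((xs.min()+xs.max())/2,(ys.min()+ys.max())/2),.009))
```

```text
{'qpos': array([-44.596,   2.32 ,  27.714,  99.241,  -1.141,  78.868, -15.791]), 'tool_pos': array([0.509, 0.136, 0.248]), 'tool_rot': array([-1.79835e+02,  5.00000e-03,  9.08860e+01]), 'force': array([ 0.265, -0.19 , -2.353]), 'grasp_force': np.float64(57.997), 'grip_width': np.float64(0.055)}
wrist 0.8 314 386 0 58 [0.53732332 0.32119949 0.009     ] [0.53971974 0.31969602 0.009     ]
scene 0.61 473 507 295 325 [0.54172032 0.32834133 0.009     ] [0.54299257 0.32915861 0.009     ]
top 0.88 177 201 241 266 [0.54083402 0.33490832 0.009     ] [0.53599326 0.33107032 0.009     ]
```

View pics/w7.png

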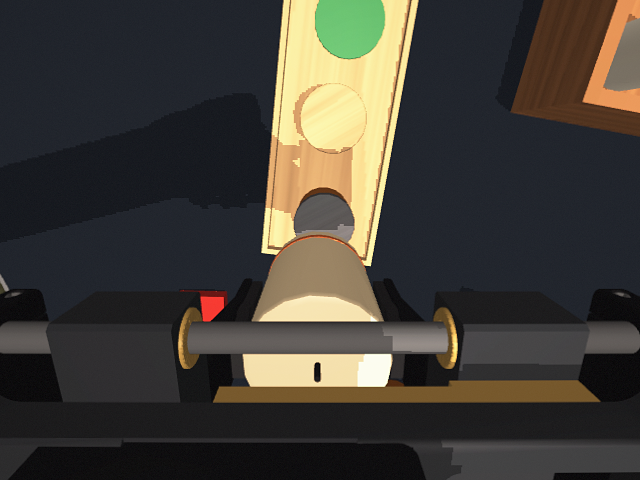

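The candle hangs straight in the grip. The coaster is at the top edge of the view, (349,20). I'll move closer and look again.

Call:
apply_moves([
  [0.15,0.04,0,0,0,0,0.4],
  [0.3,0.08,0,0,0,0,0.4],
  [0.45,0.12,0,0,0,0,0.4],
  [0.6,0.16,0,0,0,0,0.4],
  [0.6,0.16,0,0,0,0,0.4],
  [0.6,0.16,0,0,0,0,0.4],
])

```text
time_s: 23.3
tool_pos: [0.5409, 0.2522, 0.2493]
tool_rot: [-180.0, 0.1, 90.6]
force: [-0.5, -1.0, -2.3]
grip_width: 0.0551
grasp_force: 58.0
```

Run:
```python
from h import *
viewer.read_camera('wrist')
o=env.get_obs();print({k:np.round(v,3) for k,v in o.items() if k in('force','grasp_force','tool_pos','tool_rot','qpos','grip_width')})
c=viewer.get_calibration('wrist');im=save('wrist','w8.png')
for t in('coaster','jar_white_mid'):
  for m in masks_of('wrist',t)[:2]:
    ys,xs=np.nonzero(m['pixels']);ct=max(cv2.findContours(m['pixels'].astype(np.uint8),0,1)[0],key=len)
    e=cv2.fitEllipse(ct);print(t,m['conf'],xs.min(),xs.max(),ys.min(),ys.max(),e[0],e[1],at(c,e[0],.009 if t=='coaster' else .07))
```

```text
{'qpos': array([-48.543,  11.541,  24.59 ,  89.671,  -4.788,  79.88 , -23.087]), 'tool_pos': array([0.541, 0.251, 0.25 ]), 'tool_rot': array([-1.79993e+02,  7.10000e-02,  9.04600e+01]), 'force': array([-0.627, -0.796, -1.318]), 'grasp_force': np.float64(57.996), 'grip_width': np.float64(0.055)}
coaster 0.81 283 346 103 170 (314.8050842285156, 136.2761688232422) (63.24919891357422, 66.510986328125) [0.53813052 0.33231637 0.009     ]
jar_white_mid 0.68 268 326 200 254 (295.1497497558594, 223.71266174316406) (41.140777587890625, 66.34430694580078) [0.51930868 0.2474745  0.07      ]
```

View pics/w8.png

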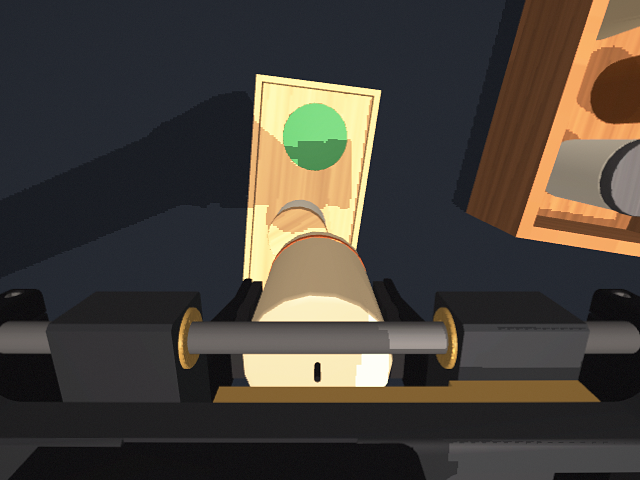

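The coaster centre is at (315,136), which gives (0.538, 0.332). I'll go above it, then down most of the way.

Call:
apply_moves([
  [0.15,-0.01,0,0,0,0,0.4],
  [0.3,-0.015,0,0,0,0,0.4],
  [0.4,-0.015,0,0,0,0,0.4],
  [0.4,-0.015,0,0,0,0,0.4],
  [0.4,-0.015,0.2,0,0,0,0.4],
  [0.4,-0.015,0.4,0,0,0,0.4],
  [0.4,-0.015,0.6,0,0,0,0.4],
  [0.4,-0.015,0.75,0,0,0,0.4],
  [0.4,-0.015,0.85,0,0,0,0.4],
  [0.4,-0.015,0.89,0,0,0,0.4],
  [0.4,-0.015,0.89,0,0,0,0.4],
  [0.4,-0.015,0.89,0,0,0,0.4],
])

```text
time_s: 24.7
tool_pos: [0.5382, 0.3325, 0.0732]
tool_rot: [179.9, -0.1, 90.5]
force: [0.5, -0.1, -2.7]
grip_width: 0.0551
grasp_force: 58.0
```

Call:
apply_moves([
  [0,0,0.04,0,0,0,0.4],
  [0,0,0.08,0,0,0,0.4],
  [0,0,0.1,0,0,0,0.4],
  [0,0,0.11,0,0,0,0.4],
  [0,0,0.115,0,0,0,0.4],
  [0,0,0.12,0,0,0,0.4],
  [0,0,0.12,0,0,0,0.4],
])

```text
time_s: 25.4
tool_pos: [0.5372, 0.3326, 0.0478]
tool_rot: [180.0, -0.0, 90.5]
force: [-0.4, -0.7, -2.4]
grip_width: 0.0555
grasp_force: 58.0
```

Call:
apply_moves([
  [0,0,0.005,0,0,0,0.4],
  [0,0,0.01,0,0,0,0.4],
  [0,0,0.01,0,0,0,0.4],
  [0,0,0.01,0,0,0,0.4],
])

```text
time_s: 25.8
tool_pos: [0.5371, 0.3326, 0.0458]
tool_rot: [180.0, -0.0, 90.5]
force: [0.5, -0.4, -2.7]
grip_width: 0.0554
grasp_force: 58.0
```

Call:
apply_moves([
  [0,0,0.005,0,0,0,0.4],
  [0,0,0.01,0,0,0,0.4],
  [0,0,0.01,0,0,0,0.4],
  [0,0,0.01,0,0,0,0.4],
])

```text
time_s: 26.2
tool_pos: [0.5373, 0.3327, 0.0453]
tool_rot: [180.0, -0.0, 90.5]
force: [-2.7, -1.9, 6.2]
grip_width: 0.0555
grasp_force: 58.0
```

Contact: the force changed from -2.7 to +6.2 N. I'll ease off slightly and release.

Call:
apply_moves([
  [0,0,-0.006,0,0,0,0.4],
  [0,0,-0.006,0,0,0,0.4],
  [0,0,-0.006,0,0,0,0.7],
  [0,0,-0.006,0,0,0,0.8],
  [0,0,-0.006,0,0,0,0.9],
  [0,0,-0.006,0,0,0,0.9],
  [0,0,-0.006,0,0,0,0.9],
  [0,0,-0.006,0,0,0,0.9],
], grip_force=10)

```text
time_s: 27.0
tool_pos: [0.5372, 0.3325, 0.045]
tool_rot: [180.0, -0.0, 90.5]
force: [-0.5, -0.1, 0.1]
grip_width: 0.0778
grasp_force: 0.0
```

Call:
apply_moves([
  [0,0,-0.1,0,0,0,0.9],
  [0,0,-0.2,0,0,0,0.9],
  [0,0,-0.4,0,0,0,0.9],
  [0,0,-0.6,0,0,0,0.9],
  [-0.1,0,-0.8,0,0,0,0.9],
  [-0.3,0,-0.9,0,0,0,0.9],
  [-0.4,0,-0.9,0,0,0,0.9],
  [-0.4,0,-0.9,0,0,0,0.9],
  [-0.4,0,-0.9,0,0,0,0.9],
])

```text
time_s: 27.9
tool_pos: [0.537, 0.2527, 0.2236]
tool_rot: [-179.9, -0.0, 90.5]
force: [-0.1, 0.3, -0.0]
grip_width: 0.0783
grasp_force: 0.0
```

Run:
```python
from h import *
b=viewer.read_camera('wrist');b=save('wrist','w9.png');c=viewer.get_calibration('wrist');a=save('scene','s9.png');s=viewer.get_calibration('scene')
cv2.imwrite('pics/c9.png',np.hstack([cv2.resize(a,(400,300)),cv2.resize(b,(400,300))])[:,:,::-1])
for n,k in(('wrist',c),('scene',s)):
  for m in masks_of(n,'candle_mid')[:4]:
    ct=max(cv2.findContours(m['pixels'].astype(np.uint8),0,1)[0],key=len);x=m['location'];print(n,m['conf'],x,at(k,x,.053))
  m=masks_of(n,'coaster')
  if m:print(m[0]['location'],at(k,m[0]['location'],.009))
print('pred candle top px',proj(c,(.538,.3315,.099)),proj(s,(.538,.3315,.099)),'foot',proj(s,(.538,.3315,.009)))
o=env.get_obs();print(o['tool_pos'],o['force'],o['time_s'])
```

```text
wrist 0.85 [319.9, 140.1] [0.53812354 0.33146931 0.053     ]
scene 0.97 [235.3, 193.5] [ 0.37892931 -0.2712032   0.053     ]
scene 0.94 [496.7, 297.5] [0.54019572 0.33092579 0.053     ]
scene 0.76 [160.8, 218.5] [ 0.49066682 -0.41176482  0.053     ]
scene 0.74 [123.3, 236.2] [ 0.55729834 -0.471617    0.053     ]
[484.7, 318.4] [0.56540451 0.3190284  0.009     ]
pred candle top px [320.05246213 140.02477744] [503.51289965 283.69669488] foot [491.20594756 308.16352649]
[0.53751749 0.25332812 0.22432683] [0.88120164 0.00813178 0.6485836 ] 28.25
```

View pics/c9.png

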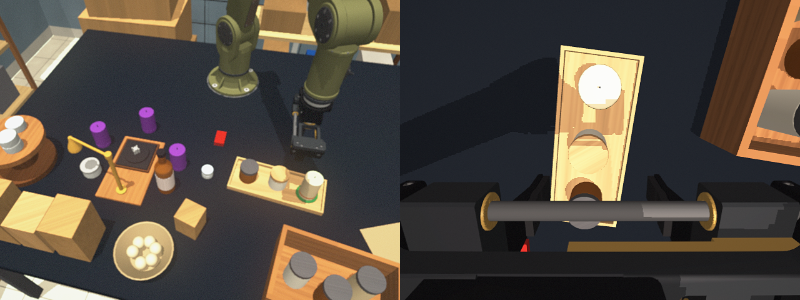

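The candle stands upright on the coaster (scene crop (313,185), with the green rim showing around it). The stand is seated, the arm is aside, the other goods are in place and the gripper is clear.

```bash
python3 -c "
from h import *
print(env.sign_off())"
```

```text
the job is handed in; nothing more can be done
None
```

I swung the arm aside (about 1.3 rad, toward the tin), twisted the candle off with the stand still in its recess, set it upright on the coaster within about 2 mm of centre by camera, and handed the job in at about 28 s; no verdict came back.

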